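Wedge the rocking drawer chest

TASK

The little wooden drawer chest rocks because the foot at its corner nearest the loose wooden wedge is too short. First press down on that corner until the chest visibly tips, then let it come back and push the wedge, thin end first, under the short foot until the chest no longer rocks, and press the corner firmly once more for about a second to prove it stays level. Only press and push: do not pick up or lift the wedge or chest, shift the chest about or jack it out of level; leave the other things alone, and finish with the wedge in place and the hand clear.

Things in the scene. Friction and masses are not known exactly. Their poses are not given: they have to be found in the camera images.
- chest: loose wooden chest, 0.9 kg, two drawer fronts (fixed) on its -x side with 12 mm knobs. 120 mm along its x, 150 mm along y, top at z = 46 mm, underside at 14 mm. A steel block fixed on top at the far left (45 x 45 mm, centre x = +30, y = +38 mm) reaches z = 68 mm. Origin: centre of the footprint at floor level, z up. Round feet of 20 mm diameter at x = +-45, y = +-60 mm
- chest_foot (a point): the short foot, point at floor level under its middle (x = -45, y = -60 mm in the chest's frame). Three feet are 14 mm long, this one is 4 to 8 mm shorter (differs from run to run). Left alone the chest stands level on the other three
- chest_corner (a point): point on the chest's top face at the corner over the short foot (x = -50, y = -66, z = 46 mm in the chest's frame; the corner's edges are 10 and 9 mm away): the place to press. 3 to 10 N down here (more if the finger cannot slip outwards) tips the chest onto the short foot, by 0.05 to 0.11 rad; it comes back when released
- wedge: loose wooden wedge, 100 mm long, 40 mm wide, 40 g, flat on the surface off the chest's -y side, roughly pointing at the short foot (along the chest's +y, within 0.15 rad). 18 mm high at the thick end, falling evenly to 1.5 mm at the thin end. Origin: centre of its underside; +x points to the thin end, z up. Friction keeps it where it is left, also under load
- wedge_tip (a point): middle of the thin end's edge at the underside of the wedge (+50 mm along the wedge's x). Once the wedge meets the short foot, pushing on takes a few newtons more and lifts the foot 1.65 mm for each 10 mm
- wedge_butt (a point): middle of the thick end's lower edge (-50 mm along the wedge's x); the thick end is a flat upright face 40 mm wide and 18 mm high, to be pushed
- desk_lamp: fixed desk lamp to the left of the chest, never moves: keep the arm clear of it. From its origin, its foot (75 x 100 mm) stands 213 mm towards -x and 116 mm towards -y; over the foot a thin column rises to 0.43 m above the surface, and from its top a thin arm runs back over the origin to the lamp head at 0.34 to 0.45 m height
- sanding_block: bystander: small wooden sanding block, 60 x 29 x 18 mm; origin centre of underside
- rouge_tin: bystander: flat round white tin, 58 mm diameter, 23 mm high; origin centre of underside
- oil_bottle: bystander: orange bottle with yellow cap, 43 mm diameter, 124 mm high; origin centre of underside
- flux_pot: bystander: small round pot, 39 mm diameter, 22 mm high; origin centre of underside
- scraper: bystander: steel scraper blade, 122 x 10 x 8 mm; origin centre of underside
Things that resemble listed ones, but are neither listed nor needed, are in the scene too. What is shaped like the wedge but pink is not meant.

How it is judged:
On the way, in this order (a step that is already met when the one before it is completed fails the run):
1. the corner is pressed down and the chest tips onto its short foot (contact force between the fingers and chest above 1 N and angle between chest's own z axis and vertical above 0.03 rad), for 0.1 s.
2. with the wedge under the short foot the corner is pressed again, and the chest stays level and bears on the wedge (y of wedge_tip in the frame of chest between -0.063 and 0.02 m and x of wedge_tip in the frame of chest between -0.08 and -0.01 m and contact force between the fingers and chest above 3 N and contact force between wedge and chest above 1.5 N and angle between chest's own z axis and vertical below 0.025 rad), for 0.3 s.
At the end, for the whole second after the job is handed in: the wedge lies flat with its thin end under the short foot (tip no more than 3 mm short of the foot's middle and no more than 80 mm beyond it, within 35 mm sideways of it), the chest stands level within 0.03 rad, both at rest (y of wedge_tip in the frame of chest between -0.063 and 0.02 m and x of wedge_tip in the frame of chest between -0.08 and -0.01 m and angle between chest's own z axis and vertical below 0.03 rad and angle between wedge's own z axis and vertical below 0.06 rad and height (world z) of wedge below 0.004 m and linear speed of each of chest, wedge below 0.01 m/s); the robot touches nothing.
It fails at once if the wedge is lifted or tipped (height (world z) of wedge above 0.008 m or angle between wedge's own z axis and vertical above 0.25 rad).
It fails at once if the chest is lifted or tipped over (height (world z) of chest above 0.015 m or angle between chest's own z axis and vertical above 0.2 rad).
It fails at once if the chest is shifted by more than 30 mm (distance of chest from where it was at the start of the episode above 0.03 m).
It fails at once if a bystander is moved by more than 25 mm (distance of any of sanding_block, rouge_tin, oil_bottle, flux_pot, scraper from where it was at the start of the episode above 0.025 m).
It also fails if it takes over 58 s, if anything falls off the work surface, if the arm or the gripper's body presses on something with over 40 N, if the wrist force passes 120 N, or if a joint passes its speed limit or range.

ROBOT

A 7-joint arm with a two-finger parallel gripper is mounted at the origin on a cart in front of the work surface, level with it; the furniture and walls round the work are solid. World frame = base frame: x ahead of the robot, y to its left, z up, the work surface at z = 0. Lengths are in m, angles in rad, forces in N, time in s.
With the tool pointing down it reaches from about 0.425 to 0.8 m from the base axis. Payload 8.3 kg.
Tool frame: the origin (TCP) lies between the finger pads; the fingertips stand 11 mm ahead of it and the grasp point (between the pads) lies 8 mm behind it; z points along the fingers, y is the line along which they close (so a half turn about z gives the same grasp; the last joint's range is limited). The gripper opens to 85 mm and grips with 20 to 120 N. Pads are 22 mm wide; open, the fingers measure 114 mm over their backs; the gripper's body (76 mm by 85 mm) begins 54 mm behind the grasp point. The pads swing forward as they close: fully open they stand 13 mm farther back than shut.
Start: joints at [1.094, 0.383, 0.016, 1.37, -0.006, 1.388, -0.046], TCP at [0.251, -0.572, 0.242] pointing down, gripper open.
Joint ranges: [-2.95, 2.95], [-0.25, 2.06], [-1.52, 1.56], [0.18, 2.33], [-1.44, 4.58], [0.02, 2.06], [-3.01, 3.01]. Speed limits (rad/s): [2.39, 2.39, 3.01, 3.01, 3.14, 3.14, 3.14].

INTERFACE

Orientations are given as a rotation vector (axis times angle).
In Python, from bench import get_obs, read_camera, finish_job gives the robot as it stands.
- The arm moves only by the tool servo_tool, never from a script. Its argument "commands" is a list of rows, each an object with "travel": the shift along the tool's x, y, z in units of 0.25 m (1.0 is 0.25 m), a list of three; "delta_rot": the turn, a rotation vector about the tool's x, y, z in units of 90 degrees (1.0 is 90 degrees), a list of three; "hand": the closure, from 0 (fully open) to 1 (shut). A call has 1 to 8 rows; each row is the pose to reach, as a shift and turn from the pose commanded when the call began, along the tool's axes at that moment; what a row does not reach only later rows make up. A row lasts 1/10 s, in which the tool goes at most 50 mm and 8.59 degrees, less where a joint would pass 70% of its speed; a pose out of reach is approached as far as the arm can. A call with a number of a shift or a turn outside -1 to 1 is refused whole. A call with a gripper value outside its range is refused whole. The fingers move at their own pace and stop on an object; "grip_force" is the grip in N (left out, the last holds). Time passes only in rows, so rows that repeat a pose let the fingers close. It gives the time, the measured TCP pose, the force, the opening and the grip force at its end, in the units of the state.
- get_obs(): the state, without advancing time (a new reading comes with each control period).
- read_camera(name): name is "scene" or "top" or "wrist"; returns a dict with "color" (384x512x3 uint8, blue, green, red), "K" (3x3 intrinsics, pixels), "R" (3x3) and "t" (3): a world point X has camera coordinates R X + t. Camera axes: x right, y down, z forward; pixel columns grow to the right and rows downward; lengths in m; the calibration is good to about 2 mm. The wrist camera is an equidistant fisheye: a pixel r from the principal point sees the ray r / f radians off the axis. A picture is of the moment at which its call begins. There is no depth.
- finish_job(): hands the job in; it is judged then, once.
The state is a dict: "t": time; "q": joint angles; "qvel": joint speeds; "joint_efforts": joint torques, N m; "eef_pos": TCP position; "ee_rot": TCP orientation; "force": force on the tool from outside, world axes, zero at the start; "moment": the same for the moment, N m; "width": finger opening in m; "grasp_force": force on a finger pad.
Only numpy, scipy, OpenCV 4.12 (cv2) and the standard library are available. Lean on these libraries where they do the work, as an engineer would, in place of code of your own. Each camera call takes 0.05 s, during which the arm holds its last target. There are 200 camera calls.

## Working session

There is one attempt and no reset: what is moved stays moved. The work goes in short steps, Python scripts to look and compute and a tool call to move; the robot and the scene stay as the last step left them, time stands still between calls to the robot, and variables do not carry over. Pictures are saved under pics/ and viewed, at most 10 in all, crops included, and the job is handed in when it is done.

Besides the shell and the picture viewer there is one more tool, called by a JSON object that holds its "name" and its "arguments". servo_tool: Moves the arm, as the interface text tells. Its arguments: {"type":"object","properties":{"commands":{"type":"array","items":{"type":"object","properties":{"travel":{"type":"array","items":{"type":"number","minimum":-1,"maximum":1}},"delta_rot":{"type":"array","items":{"type":"number","minimum":-1,"maximum":1}},"hand":{"type":"number"}}}},"grip_force":{"type":"number"}},"required":["commands"]}

```bash
mkdir -p pics; python3 - <<'E'
from bench import get_obs, read_camera
import cv2,numpy as np,pickle
o=get_obs();print(o)
d={}
for n in("scene","top"):
    c=read_camera(n);d[n]=c;cv2.imwrite(f"pics/{n}0.png",c["color"]);print(n,c["K"].tolist(),c["R"].tolist(),c["t"].tolist())
pickle.dump(d,open("cams.pkl","wb"))
E
```

```text
{'t': 0.0, 'q': array([ 1.09406833,  0.38425008,  0.01637628,  1.37116189, -0.00628395,
        1.38817701, -0.04647681]), 'qvel': array([ 0.00032046,  0.00013216,  0.00136158,  0.00056739,  0.00091557,
       -0.00019175,  0.00115057]), 'joint_efforts': array([-6.47755223e-04, -6.27601361e+01,  8.43805242e-01, -3.71825159e+01,
        1.63827458e-02,  1.41613066e-02,  1.65792909e-05]), 'eef_pos': array([ 0.25115869, -0.57179465,  0.24126792]), 'ee_rot': array([-3.07269943e+00, -6.45156662e-01,  7.07407941e-04]), 'force': array([ 0.00956256,  0.45293331, -0.51496311]), 'moment': array([-0.02243043, -0.01465874, -0.04986603]), 'grasp_force': 0.0, 'width': 0.08525615731456543}
scene [[352.95142424382493, 0.0, 258.37209552472154], [0.0, 352.95142424382493, 187.07275273185368], [0.0, 0.0, 1.0]] [[-0.8884340029060176, -0.458968087075147, -0.005772133658404765], [-0.3393046651816646, 0.6651642328341015, -0.6651532812398805], [0.30912354595913405, -0.5889862803196703, -0.7466845350808131]] [0.5193073585464011, 0.24652230821885007, 0.79918991208869]
top [[439.5478747772975, 0.0, 251.86083349435157], [0.0, 439.5478747772975, 193.36942612714196], [0.0, 0.0, 1.0]] [[-0.02524673255659477, -0.999672778814329, 0.004115554987286749], [-0.9891740520306737, 0.02438584397895254, -0.14470668748420848], [0.14455897510854862, -0.007724371241194035, -0.9894660362056367]] [0.028503093715074267, 0.6011239004349591, 1.0471055554522488]
```

View pics/top0.png

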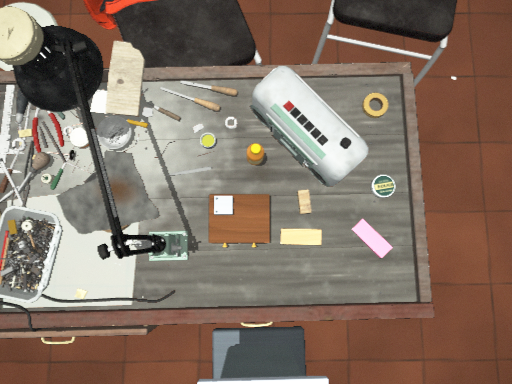

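View pics/scene0.png

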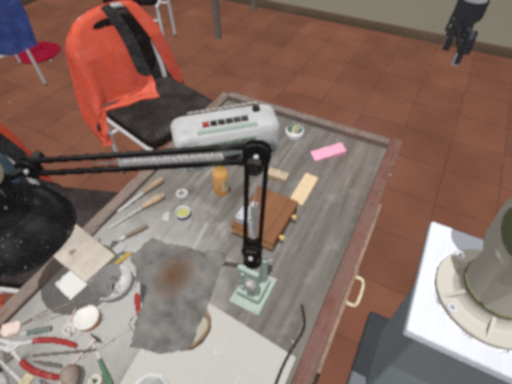

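The top view shows the brown chest at about (240,218) with its steel block upper left and its knobs on the lower side. The yellow wedge is at (301,237), thin end pointing left at the short foot near (266,240). The lamp foot is at (168,246) and the sanding block at (305,201).

```bash
cat > h.py <<'E'
import numpy as np,cv2
def ray(c,uv,z):
    K,R,t=map(np.array,(c["K"],c["R"],c["t"]))
    d=R.T@np.linalg.inv(K)@np.array([uv[0],uv[1],1.]);o=-R.T@t
    return o+d*(z-o[2])/d[2]
E
python3 - <<'E'
import pickle
from h import *
d=pickle.load(open("cams.pkl","rb"));c=d["top"];im=c["color"]
hsv=cv2.cvtColor(im,cv2.COLOR_BGR2HSV)
print(hsv[230,240],hsv[237,300],hsv[201,305],hsv[200,280])
def blob(lo,hi,roi):
    m=cv2.inRange(hsv,lo,hi);k=np.zeros_like(m);x0,y0,x1,y1=roi;k[y0:y1,x0:x1]=m[y0:y1,x0:x1]
    cs,_=cv2.findContours(k,cv2.RETR_EXTERNAL,cv2.CHAIN_APPROX_NONE)
    return max(cs,key=cv2.contourArea)
for n,lo,hi,roi,z in(("chest",(0,90,40),(20,255,200),(200,185,280,250),.046),("wedge",(12,50,120),(35,255,255),(274,222,330,252),.009)):
    b=blob(lo,hi,roi)
    P=np.array([ray(c,p[0]+0.0,z)[:2] for p in b],np.float32)
    r=cv2.minAreaRect(P);print(n,cv2.boundingRect(b),r,cv2.boxPoints(r).round(4).tolist())
v=cv2.resize(im[170:270,190:350],None,fx=5,fy=5,interpolation=cv2.INTER_CUBIC);cv2.imwrite("pics/crop.png",v)
E
```

```text
[ 13 158 165] [ 25  71 254] [ 22  68 239] [ 23  26 128]
chest (209, 194, 61, 53) ((0.5365976095199585, 0.046927668154239655), (0.14845682680606842, 0.1278708279132843), 88.58743286132812) [[0.4708999991416931, -0.025699999183416367], [0.5986999869346619, -0.02889999933540821], [0.6022999882698059, 0.11959999799728394], [0.47450000047683716, 0.12269999831914902]]
wedge (280, 228, 42, 18) ((0.4946025311946869, -0.10676361620426178), (0.10404252260923386, 0.0422976091504097), 86.93392181396484) [[0.4706999957561493, -0.15760000050067902], [0.5128999948501587, -0.1597999930381775], [0.5184999704360962, -0.05590000003576279], [0.4763000011444092, -0.053700000047683716]]
```

View pics/crop.png

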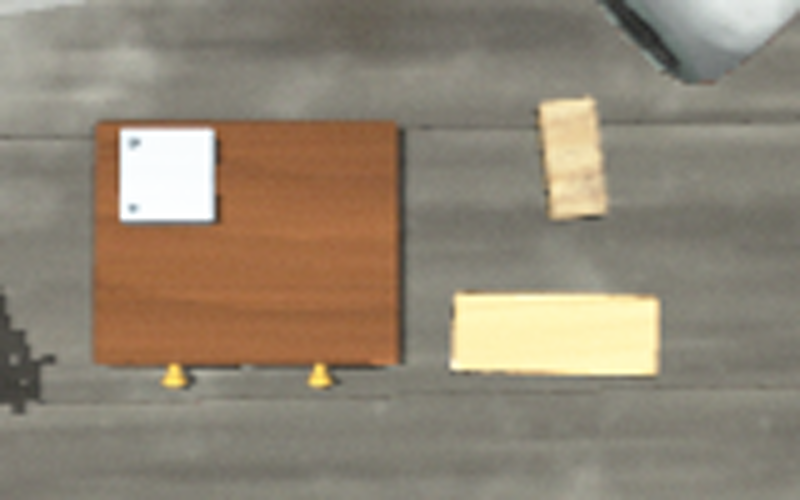

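```bash
cat >> h.py <<'E'
from scipy.spatial.transform import Rotation as Ro
def plan(p,yaw):  # units to reach world p with tool down and tool x at world yaw
    from bench import get_obs
    o=get_obs();R=Ro.from_rotvec(o["ee_rot"])
    T=Ro.from_euler("z",yaw)*Ro.from_euler("x",np.pi)
    print("t",o["t"],"p",o["eef_pos"].round(4),"F",o["force"].round(2),"travel",(R.inv().apply(np.array(p)-o["eef_pos"])/.25).round(4),
      "rot",((R.inv()*T).as_rotvec()/(np.pi/2)).round(4),"half rot frac")
E
python3 -c "
from h import plan
plan((.37,-.295,.2),.97)"
```

```text
t 0.1 p [ 0.2512 -0.5718  0.2414] F [ 0.19 -0.34  0.34] travel [ 0.8805 -0.8225  0.1669] rot [-1.100e-03 -3.000e-04 -3.541e-01] half rot frac
```

{"name": "servo_tool", "arguments": {"commands": [{"travel": [0.88,-0.82,0.167],"delta_rot": [0,0,-0.354],"hand": 1},{"travel": [0.88,-0.82,0.167],"delta_rot": [0,0,-0.354],"hand": 1},{"travel": [0.88,-0.82,0.167],"delta_rot": [0,0,-0.354],"hand": 1},{"travel": [0.88,-0.82,0.167],"delta_rot": [0,0,-0.354],"hand": 1},{"travel": [0.88,-0.82,0.167],"delta_rot": [0,0,-0.354],"hand": 1},{"travel": [0.88,-0.82,0.167],"delta_rot": [0,0,-0.354],"hand": 1},{"travel": [0.88,-0.82,0.167],"delta_rot": [0,0,-0.354],"hand": 1},{"travel": [0.88,-0.82,0.167],"delta_rot": [0,0,-0.354],"hand": 1}]}}

```text
t: 0.9
eef_pos: [0.3708, -0.2946, 0.2004]
ee_rot: [-2.776, -1.469, 0.001]
force: [-0.1, -1.2, 0.4]
width: 0.0001
grasp_force: 0.0
```

```bash
python3 -c "
from h import plan
plan((.489,-.018,.12),1.53)"
```

```text
t 0.9 p [ 0.3708 -0.2946  0.2004] F [-0.07 -1.16  0.41] travel [ 1.181  -0.2311  0.3214] rot [-0.0004 -0.     -0.3543] half rot frac
```

{"name": "servo_tool", "arguments": {"commands": [{"travel": [0.94,-0.184,0.16],"delta_rot": [0,0,-0.354]},{"travel": [0.94,-0.184,0.16],"delta_rot": [0,0,-0.354]},{"travel": [0.94,-0.184,0.16],"delta_rot": [0,0,-0.354]},{"travel": [0.94,-0.184,0.16],"delta_rot": [0,0,-0.354]},{"travel": [0.94,-0.184,0.16],"delta_rot": [0,0,-0.354]},{"travel": [0.94,-0.184,0.16],"delta_rot": [0,0,-0.354]},{"travel": [0.94,-0.184,0.16],"delta_rot": [0,0,-0.354]}]}}

```text
schema error: expected keys travel, delta_rot, hand
```

```bash
python3 - <<'E'
from h import *
from bench import read_camera
plan((.489,-.018,.075),1.53)
c=read_camera("wrist");cv2.imwrite("pics/w1.png",c["color"])
print(c["K"].tolist())
E
```

```text
t 0.9 p [ 0.3708 -0.2946  0.2004] F [-0.07 -1.16  0.41] travel [ 1.181  -0.231   0.5014] rot [-0.0004 -0.     -0.3543] half rot frac
[[297.3186396354542, 0.0, 253.5246332129514], [0.0, 297.3186396354542, 190.91098752663808], [0.0, 0.0, 1.0]]
```

View pics/w1.png

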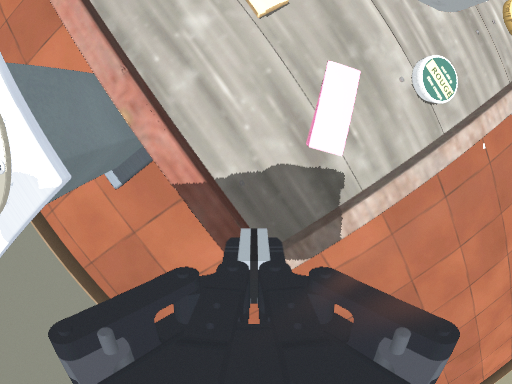

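The move was refused because every row needs the "hand" key. The wrist picture therefore shows the old pose: shut fingertips at (254,240), pink decoy at (335,108). I'll resend it.

{"name": "servo_tool", "arguments": {"commands": [{"travel": [0.94,-0.184,0.16],"delta_rot": [0,0,-0.354],"hand": 1},{"travel": [0.94,-0.184,0.16],"delta_rot": [0,0,-0.354],"hand": 1},{"travel": [0.94,-0.184,0.16],"delta_rot": [0,0,-0.354],"hand": 1},{"travel": [0.94,-0.184,0.16],"delta_rot": [0,0,-0.354],"hand": 1},{"travel": [0.94,-0.184,0.16],"delta_rot": [0,0,-0.354],"hand": 1},{"travel": [0.94,-0.184,0.16],"delta_rot": [0,0,-0.354],"hand": 1},{"travel": [0.94,-0.184,0.16],"delta_rot": [0,0,-0.354],"hand": 1}]}}

```text
t: 1.65
eef_pos: [0.4655, -0.0771, 0.1603]
ee_rot: [-2.271, -2.17, 0.0]
force: [-0.4, -1.4, 0.8]
width: -0.0002
grasp_force: 0.0
```

```bash
python3 - <<'E'
from h import *
from bench import read_camera
import pickle
plan((.489,-.018,.075),1.53)
c=read_camera("wrist");pickle.dump(c,open("w2.pkl","wb"));cv2.imwrite("pics/w2.png",c["color"])
E
```

```text
t 1.65 p [ 0.4655 -0.0771  0.1603] F [-0.45 -1.38  0.81] travel [0.2405 0.0835 0.3411] rot [-0.0004 -0.0001 -0.0029] half rot frac
```

View pics/w2.png

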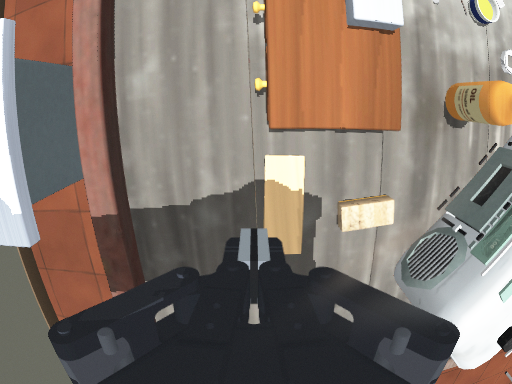

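The wrist view shows the chest's near-left top corner at (270,131). The wedge's thin end runs from (264,156) to (305,155), pointing at it. I'll cross-check these by casting rays.

```bash
python3 - <<'E'
import pickle
from h import *
c=pickle.load(open("w2.pkl","rb"));K=np.array(c["K"]);R=np.array(c["R"]);t=np.array(c["t"])
def f(u,v,z):
    d=np.array([(u-K[0,2])/K[0,0],(v-K[1,2])/K[1,1]]);r=np.linalg.norm(d)
    w=R.T@np.r_[d/r*np.sin(r),np.cos(r)];o=-R.T@t
    return (o+w*(z-o[2])/w[2]).round(4)
print(f(270,131,.046),f(400,130,.046),f(264.5,156,.0015),f(305,155.5,.0015))
d=pickle.load(open("cams.pkl","rb"))["top"]
yaw=-.024;C=np.array([.5405,.047])
for x,y in((-.06,-.075),(.06,-.075)): print(C+[np.cos(yaw)*x-np.sin(yaw)*y,np.sin(yaw)*x+np.cos(yaw)*y])
E
```

```text
[ 0.4821 -0.0276  0.046 ] [ 0.5999 -0.0277  0.046 ] [ 0.4781 -0.0559  0.0015] [ 0.5186 -0.0569  0.0015]
[ 0.47871745 -0.02653854]
[ 0.59868289 -0.02941826]
```

{"name": "servo_tool", "arguments": {"commands": [{"travel": [0.24,0.088,0.26],"delta_rot": [0,0,0],"hand": 1},{"travel": [0.24,0.088,0.34],"delta_rot": [0,0,0],"hand": 1},{"travel": [0.24,0.088,0.34],"delta_rot": [0,0,0],"hand": 1},{"travel": [0.24,0.088,0.36],"delta_rot": [0,0,0],"hand": 1},{"travel": [0.24,0.088,0.38],"delta_rot": [0,0,0],"hand": 1},{"travel": [0.24,0.088,0.4],"delta_rot": [0,0,0],"hand": 1},{"travel": [0.24,0.088,0.41],"delta_rot": [0,0,0],"hand": 1},{"travel": [0.24,0.088,0.415],"delta_rot": [0,0,0],"hand": 1}]}}

```text
t: 2.5
eef_pos: [0.4901, -0.018, 0.0572]
ee_rot: [2.271, 2.169, 0.001]
force: [-0.2, -0.3, -0.0]
width: -0.0001
grasp_force: 0.0
```

{"name": "servo_tool", "arguments": {"commands": [{"travel": [0,0,0.006],"delta_rot": [0,0,0],"hand": 1},{"travel": [0,0,0.012],"delta_rot": [0,0,0],"hand": 1},{"travel": [0,0,0.016],"delta_rot": [0,0,0],"hand": 1},{"travel": [0,0,0.016],"delta_rot": [0,0,0],"hand": 1}]}}

```text
t: 2.9
eef_pos: [0.4894, -0.0185, 0.0532]
ee_rot: [2.271, 2.17, -0.003]
force: [-4.3, -3.9, 7.1]
width: 0.0
grasp_force: 3.9
```

{"name": "servo_tool", "arguments": {"commands": [{"travel": [0,0,0.006],"delta_rot": [0,0,0],"hand": 1},{"travel": [0,0,0.008],"delta_rot": [0,0,0],"hand": 1},{"travel": [0,0,0.008],"delta_rot": [0,0,0],"hand": 1}]}}

```text
t: 3.2
eef_pos: [0.4895, -0.0186, 0.0518]
ee_rot: [2.271, 2.169, -0.003]
force: [-7.4, -4.1, 12.3]
width: -0.0002
grasp_force: 6.5
```

{"name": "servo_tool", "arguments": {"commands": [{"travel": [0,0,0.006],"delta_rot": [0,0,0],"hand": 1},{"travel": [0,0,0.008],"delta_rot": [0,0,0],"hand": 1},{"travel": [0,0,0.008],"delta_rot": [0,0,0],"hand": 1}]}}

```text
t: 3.5
eef_pos: [0.4896, -0.0187, 0.0513]
ee_rot: [2.27, 2.169, -0.004]
force: [-15.5, -4.3, 31.9]
width: 0.0001
grasp_force: 16.6
```

```bash
python3 - <<'E'
from h import *
from bench import read_camera
import pickle
a=read_camera("scene")["color"];b=pickle.load(open("cams.pkl","rb"))["scene"]["color"]
cr=lambda i:cv2.resize(i[165:260,215:335],None,fx=5,fy=5,interpolation=cv2.INTER_CUBIC)[:,:]
cv2.imwrite("pics/press.png",cv2.resize(np.hstack([cr(b),cr(a)]),(800,317)))
E
```

```text
(no output)
```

View pics/press.png

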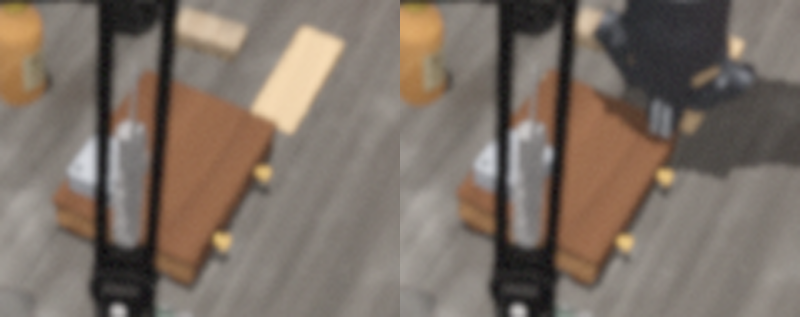

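Left is before and right is pressed: the knobs have dropped from (262,173) to (665-400,177), so the chest is tipped. Force also rose steeply at TCP z = 0.0513, so the short foot is on the floor. Now I'll release and go behind the wedge.

{"name": "servo_tool", "arguments": {"commands": [{"travel": [0,0,-0.012],"delta_rot": [0,0,0],"hand": 1},{"travel": [0,0,-0.03],"delta_rot": [0,0,0],"hand": 1},{"travel": [0,0,-0.06],"delta_rot": [0,0,0],"hand": 1},{"travel": [0,0,-0.2],"delta_rot": [0,0,0],"hand": 1},{"travel": [0,0,-0.2],"delta_rot": [0,0,0],"hand": 1},{"travel": [-0.3,0,-0.2],"delta_rot": [0,0,0],"hand": 1},{"travel": [-0.7,0,-0.2],"delta_rot": [0,0,0],"hand": 1},{"travel": [-0.7,0,-0.2],"delta_rot": [0,0,0],"hand": 1}]}}

```text
t: 4.35
eef_pos: [0.4831, -0.1685, 0.0992]
ee_rot: [2.269, 2.172, 0.0]
force: [0.9, -0.1, 1.0]
width: -0.0003
grasp_force: 0.0
```

```bash
python3 - <<'E'
from h import *
from bench import read_camera
c=read_camera("top");im=c["color"];cv2.imwrite("pics/top1.png",im)
hsv=cv2.cvtColor(im,cv2.COLOR_BGR2HSV)
m=cv2.inRange(hsv,(0,90,40),(20,255,200));k=0*m;k[185:246,200:280]=m[185:246,200:280]
print(cv2.boundingRect(k))
plan((.4915,-.192,.04),1.52)
E
```

```text
(209, 194, 61, 52)
t 4.4 p [ 0.4813 -0.1794  0.0988] F [-0.5  -8.83 -0.9 ] travel [-0.0471  0.0436  0.2356] rot [-0.0001  0.0031 -0.0024] half rot frac
```

{"name": "servo_tool", "arguments": {"commands": [{"travel": [0,0.034,0.1],"delta_rot": [0,0,0],"hand": 1},{"travel": [0,0.034,0.24],"delta_rot": [0,0,0],"hand": 1},{"travel": [0,0.034,0.3],"delta_rot": [0,0,0],"hand": 1},{"travel": [0,0.034,0.33],"delta_rot": [0,0,0],"hand": 1},{"travel": [0,0.034,0.33],"delta_rot": [0,0,0],"hand": 1}]}}

```text
t: 4.9
eef_pos: [0.4912, -0.167, 0.0156]
ee_rot: [-2.269, -2.17, 0.001]
force: [-0.4, 0.7, -0.1]
width: -0.0002
grasp_force: 0.0
```

```bash
python3 - <<'E'
from h import *
plan((.494,-.135,.0165),1.52)
E
```

```text
t 4.9 p [ 0.4912 -0.167   0.0156] F [-0.43  0.68 -0.08] travel [ 0.1283  0.0056 -0.0036] rot [-0.001  -0.0005  0.004 ] half rot frac
```

{"name": "servo_tool", "arguments": {"commands": [{"travel": [0.02,0,0],"delta_rot": [0,0,0],"hand": 1},{"travel": [0.04,0,0],"delta_rot": [0,0,0],"hand": 1},{"travel": [0.06,0,0],"delta_rot": [0,0,0],"hand": 1},{"travel": [0.08,0,0],"delta_rot": [0,0,0],"hand": 1},{"travel": [0.1,0,0],"delta_rot": [0,0,0],"hand": 1},{"travel": [0.12,0,0],"delta_rot": [0,0,0],"hand": 1},{"travel": [0.14,0,0],"delta_rot": [0,0,0],"hand": 1},{"travel": [0.16,0,0],"delta_rot": [0,0,0],"hand": 1}]}}

```text
t: 5.7
eef_pos: [0.4935, -0.1271, 0.0163]
ee_rot: [-2.271, -2.171, -0.0]
force: [-0.7, -1.1, 0.6]
width: -0.0003
grasp_force: 0.2
```

```bash
python3 - <<'E'
from h import *
from bench import read_camera
c=read_camera("wrist");cv2.imwrite("pics/w3.png",c["color"])
plan((.494,-.13,.0165),1.52)
E
```

```text
t 5.75 p [ 0.4936 -0.126   0.0163] F [-0.09  1.09 -0.36] travel [-0.0159  0.0024 -0.0008] rot [-0.     -0.0004  0.0045] half rot frac
```

View pics/w3.png

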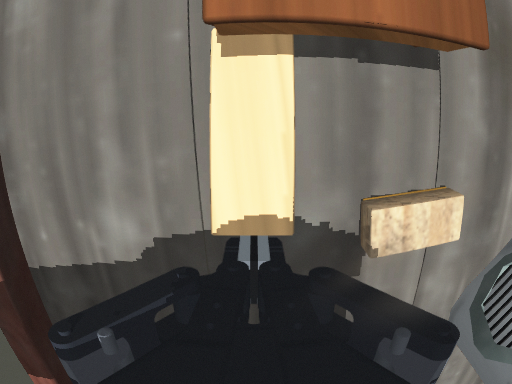

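The wedge lies straight (x 211 to 294), its butt is centred on the fingers at (254,235), and its tip is just entering under the chest at (250,35). I'll push on, watching the force.

{"name": "servo_tool", "arguments": {"commands": [{"travel": [0.012,0,0],"delta_rot": [0,0,0],"hand": 1},{"travel": [0.024,0,0],"delta_rot": [0,0,0],"hand": 1},{"travel": [0.036,0,0],"delta_rot": [0,0,0],"hand": 1},{"travel": [0.048,0,0],"delta_rot": [0,0,0],"hand": 1},{"travel": [0.056,0,0],"delta_rot": [0,0,0],"hand": 1}]}}

```text
t: 6.25
eef_pos: [0.4941, -0.1132, 0.0163]
ee_rot: [-2.27, -2.171, -0.0]
force: [-0.0, -0.4, -0.3]
width: -0.0003
grasp_force: 0.1
```

{"name": "servo_tool", "arguments": {"commands": [{"travel": [0.008,0,0],"delta_rot": [0,0,0],"hand": 1},{"travel": [0.016,0,0],"delta_rot": [0,0,0],"hand": 1}]}}

```text
t: 6.45
eef_pos: [0.4943, -0.1094, 0.0163]
ee_rot: [-2.271, -2.171, -0.0]
force: [-0.4, -0.7, -0.6]
width: 0.0002
grasp_force: 0.1
```

{"name": "servo_tool", "arguments": {"commands": [{"travel": [0.008,0,0],"delta_rot": [0,0,0],"hand": 1},{"travel": [0.016,0,0],"delta_rot": [0,0,0],"hand": 1}]}}

```text
t: 6.65
eef_pos: [0.4945, -0.1055, 0.0163]
ee_rot: [2.271, 2.171, -0.0]
force: [0.5, -2.5, -0.3]
width: -0.0
grasp_force: 1.3
```

{"name": "servo_tool", "arguments": {"commands": [{"travel": [0.006,0,0],"delta_rot": [0,0,0],"hand": 1},{"travel": [0.008,0,0],"delta_rot": [0,0,0],"hand": 1},{"travel": [0.008,0,0],"delta_rot": [0,0,0],"hand": 1}]}}

```text
t: 6.95
eef_pos: [0.4945, -0.1041, 0.0163]
ee_rot: [2.271, 2.17, -0.001]
force: [-1.1, -4.0, 0.2]
width: -0.0006
grasp_force: 1.9
```

{"name": "servo_tool", "arguments": {"commands": [{"travel": [0.006,0,0],"delta_rot": [0,0,0],"hand": 1},{"travel": [0.008,0,0],"delta_rot": [0,0,0],"hand": 1},{"travel": [0.008,0,0],"delta_rot": [0,0,0],"hand": 1}]}}

```text
t: 7.25
eef_pos: [0.4947, -0.1013, 0.0163]
ee_rot: [-2.27, -2.171, -0.0]
force: [-0.1, -2.3, -0.8]
width: -0.0002
grasp_force: 1.3
```

The wedge met the foot at about TCP y = -0.106, and I pushed roughly 4 mm further. Now I'll back off, rise and return over the corner.

{"name": "servo_tool", "arguments": {"commands": [{"travel": [-0.04,0,0],"delta_rot": [0,0,0],"hand": 1},{"travel": [-0.08,0,0],"delta_rot": [0,0,0],"hand": 1},{"travel": [-0.08,0,0],"delta_rot": [0,0,0],"hand": 1},{"travel": [-0.08,0,-0.17],"delta_rot": [0,0,0],"hand": 1},{"travel": [-0.08,0,-0.33],"delta_rot": [0,0,0],"hand": 1},{"travel": [-0.08,0,-0.33],"delta_rot": [0,0,0],"hand": 1}]}}

```text
t: 7.85
eef_pos: [0.4973, -0.1219, 0.1041]
ee_rot: [2.265, 2.166, 0.008]
force: [0.5, -0.5, 0.0]
width: 0.0001
grasp_force: 0.0
```

{"name": "servo_tool", "arguments": {"commands": [{"travel": [0.15,-0.03,0],"delta_rot": [0,0,0],"hand": 1},{"travel": [0.3,-0.03,0],"delta_rot": [0,0,0],"hand": 1},{"travel": [0.41,-0.03,0],"delta_rot": [0,0,0],"hand": 1},{"travel": [0.41,-0.03,0],"delta_rot": [0,0,0],"hand": 1},{"travel": [0.41,-0.03,0.1],"delta_rot": [0,0,0],"hand": 1},{"travel": [0.41,-0.03,0.12],"delta_rot": [0,0,0],"hand": 1},{"travel": [0.41,-0.03,0.12],"delta_rot": [0,0,0],"hand": 1}]}}

```text
t: 8.55
eef_pos: [0.4898, -0.0193, 0.0678]
ee_rot: [-2.27, -2.169, 0.003]
force: [0.6, -1.2, 0.1]
width: -0.0003
grasp_force: 0.0
```

```bash
python3 - <<'E'
from h import *
from bench import read_camera
import pickle
plan((.490,-.018,.058),1.53)
a=read_camera("top")["color"]
hsv=cv2.cvtColor(a,cv2.COLOR_BGR2HSV)
m=cv2.inRange(hsv,(0,90,40),(20,255,200));k=0*m;k[185:246,200:280]=m[185:246,200:280]
print(cv2.boundingRect(k))
E
```

```text
t 8.55 p [ 0.4898 -0.0193  0.0678] F [ 0.56 -1.16  0.08] travel [0.0054 0.0005 0.0393] rot [-0.0018 -0.0002 -0.0031] half rot frac
(207, 194, 62, 52)
```

{"name": "servo_tool", "arguments": {"commands": [{"travel": [0.004,0,0.02],"delta_rot": [0,0,0],"hand": 1},{"travel": [0.004,0,0.036],"delta_rot": [0,0,0],"hand": 1},{"travel": [0.004,0,0.044],"delta_rot": [0,0,0],"hand": 1},{"travel": [0.004,0,0.05],"delta_rot": [0,0,0],"hand": 1},{"travel": [0.004,0,0.05],"delta_rot": [0,0,0],"hand": 1}]}}

```text
t: 9.1
eef_pos: [0.4909, -0.0179, 0.0571]
ee_rot: [2.271, 2.171, -0.001]
force: [-3.9, 0.2, 9.1]
width: -0.0002
grasp_force: 4.5
```

{"name": "servo_tool", "arguments": {"commands": [{"travel": [0,0,0.003],"delta_rot": [0,0,0],"hand": 1},{"travel": [0,0,0.003],"delta_rot": [0,0,0],"hand": 1},{"travel": [0,0,0.003],"delta_rot": [0,0,0],"hand": 1},{"travel": [0,0,0.003],"delta_rot": [0,0,0],"hand": 1},{"travel": [0,0,0.003],"delta_rot": [0,0,0],"hand": 1},{"travel": [0,0,0.003],"delta_rot": [0,0,0],"hand": 1},{"travel": [0,0,0.003],"delta_rot": [0,0,0],"hand": 1},{"travel": [0,0,0.003],"delta_rot": [0,0,0],"hand": 1}]}}

```text
t: 9.9
eef_pos: [0.4909, -0.018, 0.0568]
ee_rot: [2.27, 2.171, -0.001]
force: [-6.4, 0.0, 15.6]
width: -0.0003
grasp_force: 8.0
```

{"name": "servo_tool", "arguments": {"commands": [{"travel": [0,0,0],"delta_rot": [0,0,0],"hand": 1},{"travel": [0,0,0],"delta_rot": [0,0,0],"hand": 1},{"travel": [0,0,0],"delta_rot": [0,0,0],"hand": 1},{"travel": [0,0,0],"delta_rot": [0,0,0],"hand": 1}]}}

```text
t: 10.3
eef_pos: [0.4909, -0.0179, 0.0569]
ee_rot: [2.27, 2.17, -0.001]
force: [-6.9, -0.7, 15.7]
width: 0.0001
grasp_force: 8.0
```

{"name": "servo_tool", "arguments": {"commands": [{"travel": [0,0,-0.01],"delta_rot": [0,0,0],"hand": 1},{"travel": [0,0,-0.03],"delta_rot": [0,0,0],"hand": 1},{"travel": [0,0,-0.15],"delta_rot": [0,0,0],"hand": 1},{"travel": [0,0,-0.35],"delta_rot": [0,0,0],"hand": 1},{"travel": [-0.2,0,-0.5],"delta_rot": [0,0,0],"hand": 1},{"travel": [-0.35,0,-0.5],"delta_rot": [0,0,0],"hand": 1},{"travel": [-0.35,0,-0.5],"delta_rot": [0,0,0],"hand": 1},{"travel": [-0.35,0,-0.5],"delta_rot": [0,0,0],"hand": 1}]}}

```text
t: 11.1
eef_pos: [0.4868, -0.1066, 0.1808]
ee_rot: [2.274, 2.167, 0.0]
force: [0.1, 0.9, 0.4]
width: -0.0002
grasp_force: 0.0
```

```bash
python3 - <<'E'
from h import *
from bench import read_camera
plan((.490,-.1,.2),1.53)
cv2.imwrite("pics/w4.png",read_camera("wrist")["color"])
E
```

```text
t 11.1 p [ 0.4868 -0.1066  0.1808] F [0.07 0.95 0.36] travel [ 0.027   0.0115 -0.0769] rot [ 0.0002  0.     -0.0048] half rot frac
```

View pics/w4.png

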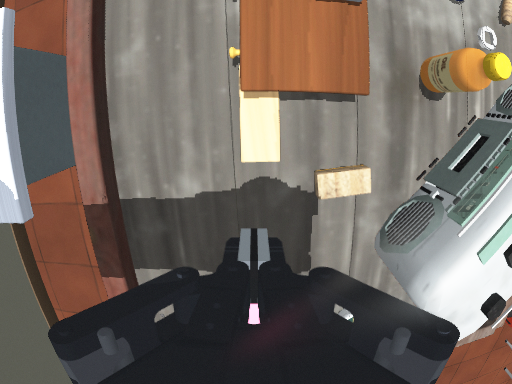

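The wedge sits under the corner (x 240 to 280, butt at row 162). About 70 of its 100 mm shows, so the tip is roughly 30 to 40 mm under the chest. The corner held 15.7 N at z = 0.0569 without sinking, and the hand is clear.

```bash
python3 -c "
from bench import finish_job
print(finish_job())"
```

```text
the job is handed in; nothing more can be done
None
```

I handed the job in after about 11 s on the robot's clock, and no verdict came back: the chest tipped on the first press, the wedge went under the short foot, and the corner then held about 16 N for over a second without sinking, with the hand left clear.

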